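Hold the long gauge block over the gap sensor

ROBOT

A 6-joint arm with a two-finger parallel gripper is mounted at the origin on the work surface. World frame = base frame: x ahead of the robot, y to its left, z up, the work surface at z = 0. Lengths are in m, angles in rad, forces in N, time in s.
With the tool pointing down it reaches from about 0.3 to 0.775 m from the base axis. Payload 14.6 kg.
Tool frame: the origin (TCP) lies at the centre of the arm's flange, where the gripper is bolted on; the fingertips stand 173 mm ahead of it and the grasp point (between the pads) lies 155 mm ahead of it; z points along the fingers, y is the line along which they close (so a half turn about z gives the same grasp; the last joint's range is limited). The gripper opens to 85 mm and grips with 20 to 120 N. Pads are 22 mm wide; open, the fingers measure 114 mm over their backs; the gripper's body (76 mm by 85 mm) begins 54 mm behind the grasp point. The pads swing forward as they close: fully open they stand 13 mm farther back than shut.
Start: joints at [1.127, 0.3, 1.521, -0, 1.321, -0.067], TCP at [0.202, 0.511, 0.405] pointing down, gripper open.
Joint ranges: [-3.03, 3.03], [-0.79, 2.21], [0.23, 2.52], [-1.04, 4.18], [0, 3.07], [-2.55, 2.55]. Speed limits (rad/s): [2.22, 2.22, 2.57, 3.14, 3.14, 3.14].

INTERFACE

Orientations are given as a rotation vector (axis times angle).
In Python, from plant import bot gives the robot as it stands. The module is installed in compiled form; this text tells all that it offers.
- The arm moves only by the tool carry_out, never from a script. Its argument "moves" is a list of rows, each a list of 5 numbers: the opening, from 0 (shut) to 1 (fully open), then the shift along the tool's x, y, z in m, then the turn about the tool's z in rad. A call has 1 to 10 rows; each row shifts and turns the commanded pose from where the row before left it, along the tool's axes as they then stand; what a row does not reach is not made up. A row lasts 1/10 s, in which the tool goes at most 50 mm and 8.59 degrees, less where a joint would pass 70% of its speed; a pose out of reach is approached as far as the arm can. A call is refused whole if a number of a shift passes 0.05 or a number of a turn 0.15, either way. A call with a gripper value outside its range is refused whole. The fingers move at their own pace and stop on an object; "squeeze" is the grip in N (left out, the last holds). Time passes only in rows, so rows that do not move let the fingers close. It gives the time, the measured TCP pose, the force, the opening and the grip force at its end, in the units of the state.
- bot.get_state(): the state, without advancing time (a new reading comes with each control period).
- bot.capture(name): name is "side" or "top"; returns a dict with "image" (384x512x3 uint8, red, green, blue), "fx", "fy", "cx", "cy" (pixels), "R" (3x3) and "t" (3): a world point X has camera coordinates R X + t. Camera axes: x right, y down, z forward; pixel columns grow to the right and rows downward; lengths in m; the calibration is good to about 2 mm. A picture is of the moment at which its call begins. There is no depth.
- bot.hand_in(): hands the job in; it is judged then, once.
Trained networks look in the newest picture that a camera, given by its name, has taken for a name from the list of things; names that differ only in an ending like _2 or _b are one class to them, and where a whole thing is asked for, a point or a joint stands for the part that bears it (a point fixed in the world has none). Each returns a list of dicts, best first, with "conf" (0 to 1); they miss things now and then, are a little off and sometimes report something else, mostly with a low value. They report only what shows in the picture. A call takes as long as a camera call. They do not tell look-alikes from the thing itself.
- bot.cut_out(camera, target): "region" (384x512 bool, what is visible of it) and "box" ([left, top, right, bottom] in pixels, round what is visible of it).
- bot.pinpoint(camera, target): "location" ([column, row] in pixels: a listed point, or the origin of a listed thing).
The state is a dict: "time_s": time; "joints": joint angles; "joint_velocities": joint speeds; "effort": joint torques, N m; "tcp_pos": TCP position; "tcp_rot": TCP orientation; "contact_force": force on the tool from outside, world axes, zero at the start; "ft_torque": the same for the moment, N m; "finger_gap": finger opening in m; "gripper_force": force on a finger pad.
Only numpy, scipy, OpenCV 4.12 (cv2) and the standard library are available. Lean on these libraries where they do the work, as an engineer would, in place of code of your own. Each camera call takes 0.05 s, during which the arm holds its last target. There are 200 camera calls.

TASK

First swing the open lid of the gauge case fully shut, so that its tab drops behind the front rim. Then pick up the longest of the three steel gauge blocks from the granite plate, carry it past the case and over the stand's guard rail without knocking it on either, and finish while still holding it: level and still, hovering about 8 mm above the sensor face, centred on it and lined up with its long side, touching nothing but your fingers. Leave the other two blocks and the bottle where they are.

Things in the scene. Friction and masses are not known exactly. Their poses are not given: they have to be found in the camera images.
- plate: Dark granite plate fixed on the bench, 200 x 250 x 30 mm (x, y, z); origin at the centre of its underside, so its top is 30 mm above its origin. Carries the three gauge blocks.
- block_long: The longest of three plain steel gauge blocks lying on the plate: 90 x 24 x 24 mm, long axis along its x, about 0.3 to 0.5 kg; origin at the centre of its underside, z up. Its long sides are the 24 mm wide grasp.
- block_mid: Bystander steel gauge block, 50 x 24 x 24 mm (long axis x), loose on the plate; origin at the centre of its underside.
- block_short: Bystander steel gauge block, 30 x 24 x 24 mm (long axis x), loose on the plate; origin at the centre of its underside.
- case: Wooden gauge case fixed on the bench between plate and stand: 140 x 150 x 50 mm (x, y, z) without its lid, walls 5 mm; 56 mm high when shut. Origin at the centre of its underside; its front rim is the -x side, its hinge the +x side.
- case_hinge (a point): The lid's hinge line (along the case's y), at mid-width of the case's far (+x) top rim, 70 mm in +x and 50 mm in z from the case's origin.
- case_lid (a joint): Opening angle of the lid in rad: 0 = shut flat on the rim (hard stop), 1.57 = standing upright above the hinge, limit 1.9 (leaning away to the case's +x). The hinge is stiff: the lid stays where it is left, no spring; about 0.3 N m moves it. A steel tab, 14 mm deep and 60 mm wide, under its free edge goes down inside the front wall when shut.
- lid_edge (a point): Middle of the lid's free edge, on its outer face (on top when shut). The lid is a board 140 mm from hinge line to free edge, 150 mm wide, 6 mm thick; shut, its underside is level with the hinge line and it covers the whole case.
- stand: Sensor stand fixed on the bench: base plate 180 x 180 x 15 mm; in its middle a pedestal 90 (x) x 24 (y) mm rising to 45 mm, its black top is the sensor face. Round it a square guard rail of 8 mm steel bar on four corner posts, centre lines 80 mm from the middle, top at 65 mm. Origin at the centre of its underside; x along the face's long side.
- sensor_face (a point): Centre of the sensor face, the pedestal's top, 45 mm above the bench; axes as the stand's.
- oil: Bystander amber bottle, 48 mm across, 120 mm high, loose; origin at the centre of its underside.
There are look-alikes about, which are no part of the job. Leave any blue look-alike of the case alone. Leave any brown look-alike of the block_long alone.

How it is judged:
By the outcome, as a careful person would: the job done as asked, in the order asked, and still so for the second after the job is handed in, while the arm keeps its last pose, push and grip.
It also fails if it takes over 61 s, if anything falls off the work surface, if the arm or the gripper's body presses on something with over 40 N, if the wrist force passes 120 N, or if a joint passes its speed limit or range.

## Working session

There is one attempt and no reset: what is moved stays moved. The work goes in short steps, Python scripts to look and compute and a tool call to move; the robot and the scene stay as the last step left them, time stands still between calls to the robot, and variables do not carry over. Pictures are saved under pics/ and viewed, at most 10 in all, crops included, and the job is handed in when it is done.

Besides the shell and the picture viewer there is one more tool, called after "Call:" as name(argument=value, ...) on one line, values as JSON. carry_out: Moves the arm, as the interface text tells. Its arguments: {"type":"object","properties":{"moves":{"type":"array"},"squeeze":{"type":"number"}},"required":["moves"]}

```bash
mkdir -p pics; cat > h.py <<'E'
import numpy as np, cv2, pickle
from plant import bot
def ray(c,px):
    d=c["R"].T@np.array([(px[0]-c["cx"])/c["fx"],(px[1]-c["cy"])/c["fy"],1.]); o=-c["R"].T@c["t"]; return o,d
def at_z(c,px,z):
    o,d=ray(c,px); return o+d*(z-o[2])/d[2]
def proj(c,X):
    p=c["R"]@np.asarray(X,float)+c["t"]; return np.array([c["fx"]*p[0]/p[2]+c["cx"],c["fy"]*p[1]/p[2]+c["cy"]])
E
python3 - <<'E'
from h import *
np.set_printoptions(precision=3,suppress=True)
C={n:bot.capture(n) for n in("side","top")}
pickle.dump(C,open("c0.pkl","wb"))
cv2.imwrite("pics/a.png",cv2.cvtColor(np.vstack([C["top"]["image"],C["side"]["image"]])[:, :],cv2.COLOR_RGB2BGR)[:384])
cv2.imwrite("pics/b.png",cv2.cvtColor(C["side"]["image"],cv2.COLOR_RGB2BGR))
Z={"plate":0,"block_long":.03,"block_mid":.03,"block_short":.03,"case":0,"case_hinge":.05,"lid_edge":.19,"stand":0,"sensor_face":.045,"oil":0}
for n in C:
    print(n,"cam at",-C[n]["R"].T@C[n]["t"],C[n]["fx"])
    for k,z in Z.items():
        for d in bot.pinpoint(n,k)[:3]:
            print(k,round(d["conf"],2),np.array(d["location"]),at_z(C[n],d["location"],z))
print(bot.get_state())
E
```

```text
side cam at [ 0.461 -0.791  0.966] 370.5449342259075
plate 0.9 [263.7 262.9] [ 0.518 -0.302  0.   ]
block_long 0.87 [251.2 352.9] [ 0.457 -0.548  0.03 ]
block_long 0.63 [272.1 288. ] [ 0.529 -0.393  0.03 ]
block_mid 0.77 [252.4 233.8] [ 0.496 -0.219  0.03 ]
block_short 0.55 [269.7 257.3] [ 0.536 -0.302  0.03 ]
case 0.83 [250.7 180.1] [0.514 0.01  0.   ]
case 0.81 [166.  276.5] [ 0.24  -0.308  0.   ]
case_hinge 0.97 [271.8 169.5] [0.585 0.004 0.05 ]
case_hinge 0.77 [191.5 268. ] [ 0.32  -0.317  0.05 ]
lid_edge 0.73 [137.7 265.1] [ 0.218 -0.366  0.19 ]
lid_edge 0.72 [280.3 135.4] [0.611 0.014 0.19 ]
stand 0.65 [244.  119.5] [0.521 0.319 0.   ]
stand 0.54 [317.1 135.9] [ 0.783  0.19  -0.   ]
sensor_face 0.77 [244.2 114.7] [0.522 0.294 0.045]
oil 0.78 [317.6 135.5] [ 0.786  0.192 -0.   ]
top cam at [ 0.384 -0.066  1.438] 468.71739260374216
plate 0.57 [345.4 179.9] [ 0.513 -0.311  0.   ]
block_long 0.62 [374.9 177. ] [ 0.52  -0.395  0.03 ]
block_long 0.6 [421.8 197.3] [ 0.462 -0.535  0.03 ]
block_long 0.46 [238.9 138.1] [0.633 0.018 0.03 ]
block_mid 0.57 [316.2 179.4] [ 0.51  -0.218  0.03
[... 312 characters left out ...]
 0.76 [343.1 293.9] [ 0.197 -0.273  0.19 ]
lid_edge 0.63 [241.4 136.7] [0.608 0.001 0.19 ]
stand 0.94 [152.4 180.1] [0.502 0.283 0.   ]
sensor_face 0.77 [143.7 176.4] [0.509 0.299 0.045]
oil 0.73 [180.1  87.2] [0.797 0.208 0.   ]
{'time_s': 1.1, 'joints': array([ 1.127,  0.3  ,  1.521,  0.   ,  1.321, -0.067]), 'joint_velocities': array([-0.   ,  0.002, -0.   , -0.001, -0.001,  0.001]), 'effort': array([ -0.   , -54.336, -36.199,  -0.   ,   0.   ,   0.   ]), 'tcp_pos': array([0.202, 0.511, 0.405]), 'tcp_rot': array([-0.588, -3.086, -0.   ]), 'contact_force': array([-0.312, -0.03 , -1.018]), 'ft_torque': array([-0.075, -0.014, -0.026]), 'gripper_force': 0.0, 'finger_gap': 0.08502625166436782}
```

View pics/a.png

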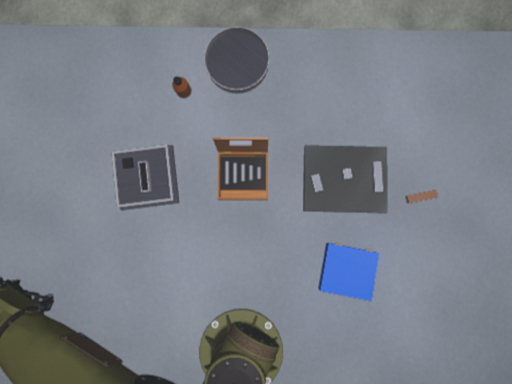

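View pics/b.png

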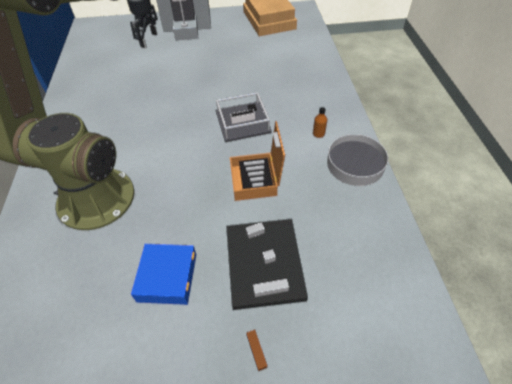

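Top picture: two blocks could be meant, the steel bar on the plate at (378,177) and a brown bar off the plate at (422,197). The steel one on the granite is block_long. The wooden open case is at (243,170); the blue one at (350,272) is a look-alike. The stand is at (144,177) and the bottle at (180,87). The side view agrees: steel bar at (271,288), wooden case at (255,175), stand at (243,117). I'll confirm in one enlarged crop and fit the poses.

```bash
python3 - <<'E'
from h import *
np.set_printoptions(precision=4,suppress=True)
C=pickle.load(open("c0.pkl","rb"))
b=lambda a:cv2.cvtColor(a,cv2.COLOR_RGB2BGR)
c=cv2.resize(b(C["top"]["image"][125:225,300:445]),None,fx=5,fy=5,interpolation=cv2.INTER_CUBIC)
d=cv2.resize(b(C["top"]["image"][130:215,105:280]),None,fx=4.14,fy=4.14,interpolation=cv2.INTER_CUBIC)
s=cv2.resize(b(C["side"]["image"][85:205,205:305]),None,fx=5,fy=5,interpolation=cv2.INTER_CUBIC)
cv2.imwrite("pics/c.png",c); cv2.imwrite("pics/d.png",d); cv2.imwrite("pics/e.png",s)
bot.capture("top");bot.capture("side")
def fit(n,k,near,z):
    for r in bot.cut_out(n,k):
        m=r["region"].astype(np.uint8); ys,xs=np.nonzero(m)
        P=np.array([at_z(C[n],(x,y),z)[:2] for x,y in zip(xs,ys)])
        if np.hypot(*(P.mean(0)-near))>.08: continue
        (cx,cy),(w,h),a=cv2.minAreaRect((P*1000).astype(np.float32))
        print(n,k,round(r["conf"],2),r["box"],"c",P.mean(0),"rect",cx,cy,w,h,a)
for n in C:
    fit(n,"block_long",(.525,-.395),.054); fit(n,"block_mid",(.51,-.218),.054); fit(n,"block_short",(.53,-.305),.054)
    fit(n,"plate",(.513,-.305),.03);fit(n,"stand",(.51,.297),.065);fit(n,"sensor_face",(.51,.297),.045);fit(n,"case",(.51,.01),.05);fit(n,"case_lid",(.51,.01),.05)
E
```

```text
side block_long 0.9 [251.1, 278.0, 288.2, 296.6] c [ 0.5224 -0.4003] rect 524.0711669921875 -399.8763122558594 91.34719848632812 35.09440994262695 4.385724067687988
side block_mid 0.61 [242.9, 224.7, 262.9, 236.9] c [ 0.5023 -0.2216] rect 502.62969970703125 -221.8949432373047 52.373779296875 34.78532028198242 14.131735801696777
side block_short 0.61 [263.6, 249.1, 277.5, 262.9] c [ 0.5318 -0.3088] rect 532.187744140625 -308.7899169921875 33.452301025390625 35.40052032470703 12.72563362121582
side plate 0.72 [225.9, 220.9, 306.5, 312.9] c [ 0.5178 -0.3181] rect 518.151123046875 -307.70135498046875 265.30322265625 202.6680145263672 89.40038299560547
side stand 0.74 [217.2, 91.3, 273.0, 141.1] c [0.5121 0.2475] rect 512.4423828125 268.77581787109375 185.2609100341797 239.67984008789062 9.34292984008789
side sensor_face 0.87 [218.0, 91.7, 271.7, 142.4] c [0.5155 0.2705] rect 515.167236328125 292.6510925292969 190.13644409179688 243.1050262451172 8.659527778625488
side case 0.69 [230.7, 123.1, 283.2, 194.7] c [0.5407 0.0024] rect 544.581787109375 61.11326599121094 331.76788330078125 178.4
[... 476 characters left out ...]
29.789630889892578 29.75540542602539 0.9338589310646057
top plate 0.77 [303.7, 146.6, 386.6, 213.4] c [ 0.512  -0.3008] rect 513.2371215820312 -303.48687744140625 249.74363708496094 199.6030731201172 89.64114379882812
top stand 0.8 [114.8, 147.5, 179.9, 207.1] c [0.5055 0.2909] rect 506.86614990234375 290.74188232421875 181.54254150390625 188.25543212890625 8.394347190856934
top sensor_face 0.83 [117.1, 144.6, 173.6, 209.6] c [0.508  0.2956] rect 509.0087585449219 296.1759948730469 182.07460021972656 184.07815551757812 7.0174689292907715
top case 0.79 [214.8, 140.4, 266.7, 200.0] c [0.5374 0.0041] rect 537.963623046875 8.600547790527344 182.99539184570312 156.0167999267578 0.9145857095718384
```

View pics/c.png

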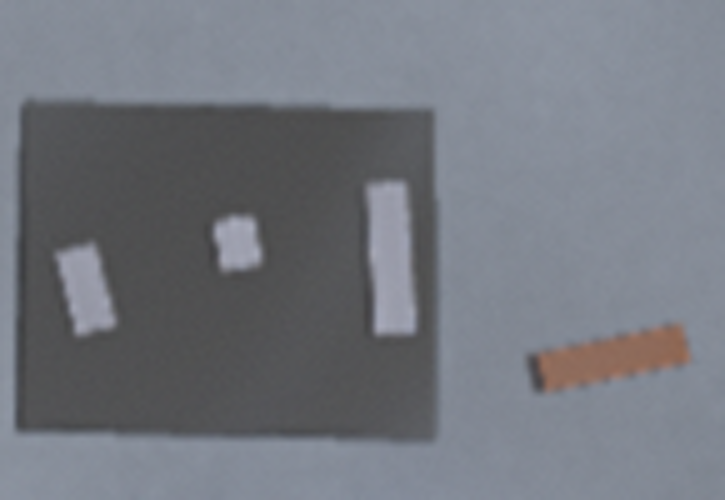

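View pics/d.png

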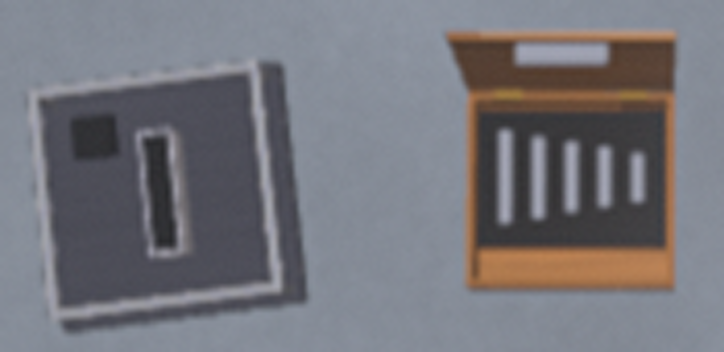

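View pics/e.png

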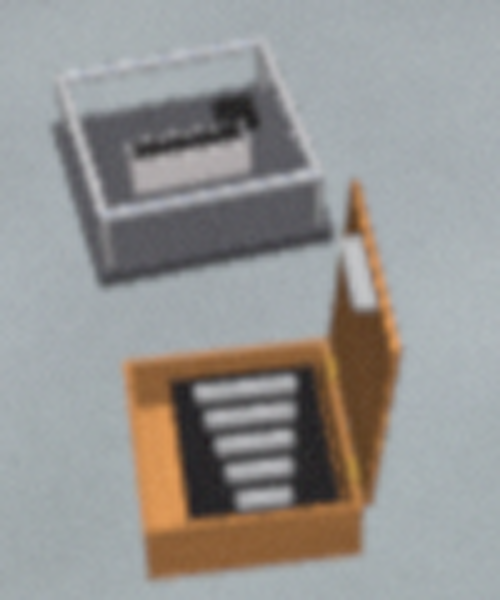

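The crop confirms it: the steel bar at crop (391,258), lying on the granite, is the only long steel block, and the brown one lies off the plate. The lid stands roughly upright, with its edge at crop d (447–675, 34). The rail corners are (33,95), (258,65), (278,290) and (55,315).

```bash
python3 - <<'E'
from h import *
np.set_printoptions(precision=4,suppress=True)
C=pickle.load(open("c0.pkl","rb")); t=C["top"];s=C["side"]
def q(c,pts,f,o,z):
    P=np.array([at_z(c,(x/f+o[0]-.5+.5/f,y/f+o[1]-.5+.5/f),z)[:2] for x,y in pts]);return P
def rep(n,P): 
    print(n,"c",P.mean(0),"edges",[ (round(float(np.hypot(*(P[(i+1)%len(P)]-P[i]))),4),round(float(np.degrees(np.arctan2(*(P[(i+1)%len(P)]-P[i])[::-1]))),1)) for i in range(len(P))])
rep("rail top",q(t,[(33,95),(258,65),(278,290),(55,315)],4.14,(105,130),.065))
rep("face",q(t,[(143,138),(167,135),(180,248),(155,252)],4.14,(105,130),.045))
rep("rail side",q(s,[(60,78),(265,42),(320,172),(105,212)],5,(205,85),.065))
rep("face side",q(s,[(137,145),(250,125),(250,135),(137,155)],5,(205,85),.045))
rep("block",q(t,[(367,183),(407,182),(415,334),(375,335)],5,(300,125),.054))
rep("case rim",q(t,[(470,93),(675,93),(674,278),(468,278)],4.14,(105,130),.05))
def R3(c): 
    from itertools import chain
from scipy.optimize import least_squares
# lid edge corners: hinge model, yaw, angle; top px corners and side px corners of the lid outer/free edge
T=[((447+.5)/4.14+104.5,34/4.14+129.5),((675.5)/4.14+104.5,33/4.14+129.5)]
S=[(355/5+204.5,185/5+84.5),(398/5+204.5,345/5+84.5)]
def res(p):
    hx,hy,yaw,th=p; r=[]
    c,si=np.cos(yaw),np.sin(yaw)
    for i,sg in enumerate((1,-1)):
        lx=-.14*np.cos(th)+.003*np.sin(th); lz=.05+.14*np.sin(th)+.003*np.cos(th)
        X=[hx+c*lx-si*sg*.075,hy+si*lx+c*sg*.075,lz]
        r+=list(proj(t,X)-T[i])+list(proj(s,X)-S[i])
    return r+[(yaw)*200]
k=least_squares(res,[.59,.005,0,1.57]);print("lid",k.x,k.fun)
E
```

```text
rail top c [0.5097 0.2979] edges [(0.1624, -81.4), (0.1621, -172.9), (0.1588, 97.4), (0.1586, 8.4)]
face c [0.5099 0.2994] edges [(0.0175, -81.9), (0.0828, -171.1), (0.0182, 100.1), (0.0834, 8.4)]
rail side c [0.5158 0.3023] edges [(0.1624, 7.6), (0.1578, -82.1), (0.1596, -172.5), (0.1577, 98.9)]
face side c [0.5199 0.307 ] edges [(0.088, 7.2), (0.0116, -96.5), (0.0875, -172.9), (0.0114, 85.6)]
block c [ 0.5205 -0.3978] edges [(0.0237, -87.6), (0.0905, -177.4), (0.0236, 92.4), (0.0905, 2.6)]
case rim c [0.52   0.0026] edges [(0.1482, -89.1), (0.1336, -179.4), (0.1475, 91.0), (0.1337, 0.9)]
lid [0.6068 0.006  0.0014 1.5494] [-0.6824 -0.9072  0.0585 -0.6848 -0.1851  0.1269 -0.7152  2.023   0.2734]
```

Call:
carry_out(moves=[[0, 0, 0, 0, -0.1255], [0, 0, 0, 0, -0.1255], [0, 0, 0, 0, -0.1255], [0, -0.031, -0.034, 0, 0], [0, -0.031, -0.034, 0, 0], [0, -0.031, -0.034, 0, 0], [0, -0.031, -0.034, 0, 0], [0, -0.031, -0.034, 0, 0], [0, -0.031, -0.034, 0, 0], [0, -0.031, -0.034, 0, 0]])

```text
time_s: 3.0
tcp_pos: [0.4202, 0.2717, 0.4049]
tcp_rot: [0.0, 3.141, 0.0]
contact_force: [1.2, 0.9, -0.5]
finger_gap: 0.0
gripper_force: 0.0
```

Call:
carry_out(moves=[[0, -0.031, -0.034, 0, 0], [0, -0.031, -0.034, 0, 0], [0, -0.031, -0.034, 0, 0], [0, -0.031, -0.034, 0, 0], [0, -0.031, -0.034, 0, 0], [0, -0.031, -0.034, 0, 0], [0, -0.031, -0.034, 0, 0], [0, -0.031, -0.034, 0, 0], [0, 0, 0, 0, 0]])

```text
time_s: 3.9
tcp_pos: [0.6693, -0.003, 0.403]
tcp_rot: [-0.007, -3.14, 0.001]
contact_force: [-0.7, 0.1, -0.2]
finger_gap: 0.0001
gripper_force: 0.0
```

Call:
carry_out(moves=[[0, 0, 0.004, 0.037, 0], [0, 0, 0.004, 0.037, 0], [0, 0.03, 0, 0, 0], [0, 0.03, 0, 0, 0], [0, 0.016, 0, 0, 0], [0, 0.015, 0, 0, 0], [0, 0.014, 0, 0.002, 0], [0, 0.014, 0, 0.002, 0], [0, 0.013, 0, 0.008, 0], [0, 0.012, 0, 0.009, 0]])

```text
time_s: 4.9
tcp_pos: [0.5225, 0.0096, 0.31]
tcp_rot: [0.0, 3.14, -0.0]
contact_force: [1.8, -0.2, -0.2]
finger_gap: -0.0002
gripper_force: 0.6
```

Call:
carry_out(moves=[[0, 0.01, 0, 0.011, 0], [0, 0.01, 0, 0.011, 0], [0, 0.006, 0, 0.013, 0], [0, 0.006, 0, 0.014, 0], [0, 0.003, 0, 0.014, 0], [0, 0.003, 0, 0.012, 0], [0, 0, 0, 0.003, 0], [0, 0, 0, 0, 0]])

```text
time_s: 5.7
tcp_pos: [0.4853, 0.0094, 0.2316]
tcp_rot: [-0.0, -3.141, -0.0]
contact_force: [0.3, 1.0, 0.4]
finger_gap: -0.0002
gripper_force: 0.0
```

```bash
python3 - <<'E'
from h import *
s=bot.get_state();print(s["time_s"],s["tcp_pos"],s["contact_force"],s["ft_torque"])
c=bot.capture("side");cv2.imwrite("pics/f.png",cv2.resize(cv2.cvtColor(c["image"],cv2.COLOR_RGB2BGR)[60:220,180:340],None,fx=3.5,fy=3.5,interpolation=cv2.INTER_CUBIC))
E
```

```text
5.7 [0.48525785 0.00941181 0.23155386] [0.25878952 1.04423847 0.37387286] [ 0.03153752 -0.01949703 -0.06012545]
```

View pics/f.png

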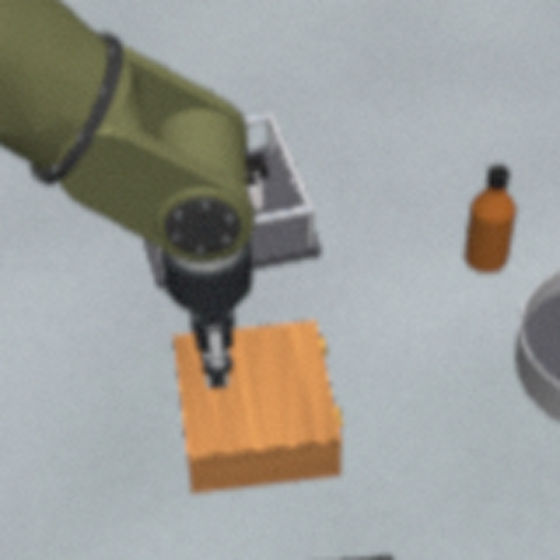

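The lid looks nearly shut, but no force shows yet. I'll press down in small steps until it meets the stop.

Call:
carry_out(moves=[[0, 0.005, 0, 0.002, 0], [0, 0.005, 0, 0.001, 0], [0, 0, 0, 0.001, 0], [0, 0, 0, 0, 0]])

```text
time_s: 6.15
tcp_pos: [0.4752, 0.0093, 0.2292]
tcp_rot: [0.0, 3.14, -0.0]
contact_force: [-4.7, 0.0, 17.3]
finger_gap: -0.0001
gripper_force: 8.7
```

Call:
carry_out(moves=[[0, 0, 0, 0.001, 0], [0, 0, 0, 0, 0], [0, 0, 0, -0.003, 0], [0, 0, 0, -0.04, 0], [0, 0, 0, -0.04, 0], [0, 0, 0, -0.04, 0]])

```text
time_s: 6.75
tcp_pos: [0.4746, 0.0093, 0.3513]
tcp_rot: [-0.001, -3.141, 0.0]
contact_force: [0.2, -0.4, 0.3]
finger_gap: -0.0001
gripper_force: 0.0
```

```bash
python3 - <<'E'
from h import *
for n in("side","top"):
  c=bot.capture(n)
  for k in ("lid_edge","case_hinge"):
    for d in bot.pinpoint(n,k)[:2]: print(n,k,round(d["conf"],2),d["location"],at_z(c,d["location"],.056 if k=="lid_edge" else .05))
s=bot.get_state();print(s["time_s"],s["tcp_pos"],s["tcp_rot"],s["joints"])
E
```

```text
side lid_edge 0.88 [231.3, 171.6] [0.45258063 0.00791736 0.056     ]
side lid_edge 0.77 [137.5, 267.3] [ 0.17559807 -0.29928852  0.056     ]
side case_hinge 0.63 [273.5, 166.9] [0.59248529 0.01482656 0.05      ]
side case_hinge 0.59 [246.5, 114.4] [0.53036143 0.28904047 0.05      ]
top lid_edge 0.9 [346.6, 295.2] [ 0.17374814 -0.30503727  0.056     ]
top lid_edge 0.56 [241.8, 195.0] [0.45809536 0.00372069 0.056     ]
top case_hinge 0.88 [351.3, 249.0] [ 0.30566171 -0.31987664  0.05      ]
top case_hinge 0.76 [240.5, 148.9] [0.59638859 0.01083773 0.05      ]
7.05 [0.47485831 0.00933656 0.34864866] [-5.19485070e-04 -3.13992644e+00 -1.67893947e-04] [-5.74796535e-02  1.90959571e-01  1.79428933e+00  1.23611181e-05
  1.15801331e+00 -1.62795006e+00]
```

Lid edge measured at (0.455, 0.006) at 56 mm height, so it is shut. Now I'll go above the long block.

Call:
carry_out(moves=[[0.6, -0.0047, -0.0405, 0, 0], [0.6, -0.0047, -0.0405, 0, 0], [0.6, -0.0047, -0.0405, 0, 0], [0.6, -0.0047, -0.0405, 0, 0], [0.6, -0.0047, -0.0405, 0, 0], [0.6, -0.0047, -0.0405, 0, 0], [0.6, -0.0047, -0.0405, 0, 0], [0.6, -0.0047, -0.0405, 0, 0], [0.6, -0.0047, -0.0405, 0, 0], [0.6, -0.0047, -0.0405, 0, 0]])

```text
time_s: 8.05
tcp_pos: [0.5219, -0.3974, 0.3478]
tcp_rot: [-0.001, -3.14, -0.003]
contact_force: [1.2, 0.5, 0.4]
finger_gap: 0.0511
gripper_force: 0.0
```

Call:
carry_out(moves=[[0.6, 0, 0, 0, -0.045], [0.6, 0, 0, 0.035, 0], [0.6, 0, 0, 0.035, 0], [0.6, 0, 0, 0.02, 0], [0.6, 0, 0, 0, 0], [0.6, 0, 0, 0, 0]])

```text
time_s: 8.65
tcp_pos: [0.5221, -0.3957, 0.2594]
tcp_rot: [0.07, -3.14, -0.001]
contact_force: [0.4, -0.6, 1.3]
finger_gap: 0.0513
gripper_force: 0.0
```

```bash
python3 - <<'E'
from h import *
np.set_printoptions(precision=4,suppress=True)
s=bot.get_state();print(s["time_s"],s["tcp_pos"],s["tcp_rot"],s["joints"],s["finger_gap"])
c=bot.capture("side");cv2.imwrite("pics/g.png",cv2.resize(cv2.cvtColor(c["image"],cv2.COLOR_RGB2BGR)[215:320,200:330],None,fx=5,fy=5,interpolation=cv2.INTER_CUBIC))
for r in bot.cut_out("side","block_long"): print(r["conf"],r["box"])
p=s["tcp_pos"]
print("tip at",proj(c,p-[0,0,.173]),"down at block top",proj(c,[p[0],p[1],.054]),"block est ctr",proj(c,[.522,-.396,.054]))
E
```

```text
8.65 [ 0.5221 -0.3957  0.2594] [ 0.0702 -3.14   -0.0011] [-0.7044  0.6712  1.3266  0.      1.1448 -2.3199] 0.051336225857519686
0.8 [254.1, 278.3, 287.5, 295.4]
0.67 [244.1, 332.5, 270.7, 367.3]
0.29 [219.0, 90.0, 270.7, 143.0]
tip at [269.7046 280.3125] down at block top [269.6284 285.627 ] block est ctr [269.5867 285.7338]
```

View pics/g.png

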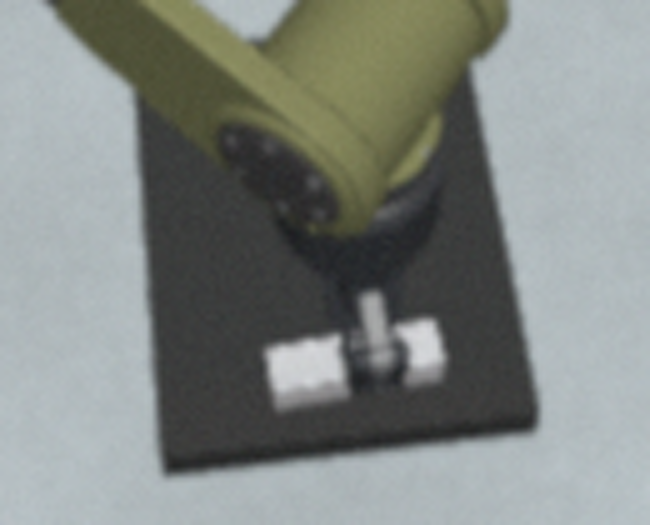

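Fingers sit above the block: block spans crop x 265–445 (px 253–289), the front finger is near crop x 376 (px 275). That may be right of the block's middle, so I'll check it against projections.

```bash
python3 - <<'E'
from h import *
np.set_printoptions(precision=1,suppress=True)
c=pickle.load(open("c0.pkl","rb"))["side"]
f=lambda X:(proj(c,X)-[200,215])*5+2
a=np.radians(2.6);ex=np.array([np.cos(a),np.sin(a),0]);ey=np.array([-np.sin(a),np.cos(a),0])
B=np.array([.522,-.396,0])
for sx,sy,z in((-1,-1,.054),(1,-1,.054),(1,1,.054),(-1,1,.054),(-1,-1,.03),(1,-1,.03)): print("blk",sx,sy,z,f(B+ex*.045*sx+ey*.012*sy+[0,0,z]))
for d in(.026,.04):
  for z in(.09,.1,.12): print("fin",d,z,f(B-ey*d+[0,0,z]), "w",f(B-ey*d+ex*.011+[0,0,z])[0])
E
```

```text
blk -1 -1 0.054 [268.1 391.8]
blk 1 -1 0.054 [439.6 363.1]
blk 1 1 0.054 [429.9 320.4]
blk -1 1 0.054 [260.9 348.3]
blk -1 -1 0.03 [269.4 410.1]
blk 1 -1 0.03 [437.6 381.8]
fin 0.026 0.09 [360.  374.4] w 381.73846173299137
fin 0.026 0.1 [360.2 366.2] w 382.1311074150408
fin 0.026 0.12 [360.6 349.2] w 382.93701093197467
fin 0.04 0.09 [365.3 401.2] w 387.2535452671799
fin 0.04 0.1 [365.5 393.1] w 387.6977993687565
fin 0.04 0.12 [366.1 376.4] w 388.60985465843765
```

Call:
carry_out(moves=[[0.6, 0.002, 0, 0.028, 0], [0.6, 0, 0, 0.02, 0], [0.6, 0, 0, 0.005, 0], [0.6, 0, 0, 0, 0], [0.2, 0, 0, 0, 0], [0.1, 0, 0, 0, 0], [0, 0, 0, 0, 0], [0, 0, 0, 0, 0], [0, 0, 0, 0, 0]], squeeze=80)

```text
time_s: 9.65
tcp_pos: [0.5204, -0.3961, 0.2087]
tcp_rot: [-0.07, 3.139, -0.003]
contact_force: [-1.1, 1.6, 6.7]
finger_gap: 0.022
gripper_force: 80.2
```

Call:
carry_out(moves=[[0, 0, 0, -0.003, 0], [0, 0, 0, -0.01, 0], [0, 0, 0, -0.03, 0], [0, 0, 0, -0.03, 0], [0, 0, 0, -0.03, 0], [0, 0, 0, -0.03, 0], [0, 0, 0, 0, 0], [0, 0, 0, 0, 0]])

```text
time_s: 10.45
tcp_pos: [0.5199, -0.3956, 0.3395]
tcp_rot: [-0.07, 3.141, -0.0]
contact_force: [0.2, -0.1, -4.9]
finger_gap: 0.0219
gripper_force: 79.3
```

```bash
python3 - <<'E'
from h import *
np.set_printoptions(precision=4,suppress=True)
s=bot.get_state();print(s["time_s"],s["tcp_pos"],s["tcp_rot"],s["joints"],s["finger_gap"],s["contact_force"],s["ft_torque"])
p=s["tcp_pos"]
C={}
for n in("side","top"):
  c=C[n]=bot.capture(n)
  for r in bot.cut_out(n,"block_long")[:3]: print(n,r["conf"],r["box"])
  for r in bot.pinpoint(n,"block_long")[:3]: print(n,r["conf"],r["location"],at_z(c,r["location"],p[2]-.1787)-p)
b=lambda a,f:cv2.resize(cv2.cvtColor(a,cv2.COLOR_RGB2BGR),None,fx=f,fy=f,interpolation=cv2.INTER_CUBIC)
q=proj(C["side"],p-[0,0,.165]).astype(int);t=proj(C["top"],p-[0,0,.155]).astype(int);print(q,t)
I=np.hstack([b(C["side"]["image"][q[1]-40:q[1]+40,q[0]-40:q[0]+40],4.9),b(C["top"]["image"][t[1]-40:t[1]+40,t[0]-40:t[0]+40],4.9)])
cv2.imwrite("pics/i.png",I)
E
```

```text
10.45 [ 0.5199 -0.3956  0.3395] [-0.0702  3.1407 -0.0002] [-0.7065  0.5842  1.2692 -0.      1.288  -2.322 ] 0.021895621646738812 [ 0.2386 -0.0699 -4.8564] [-0.0238  0.0229  0.0256]
side 0.96 [243.5, 332.2, 267.2, 368.0]
side 0.86 [253.6, 254.5, 287.1, 274.7]
side 0.95 [255.4, 352.2] [-0.0539 -0.1858 -0.1787]
side 0.53 [271.5, 263.2] [ 0.0074  0.0091 -0.1787]
top 0.63 [427.1, 189.8, 436.8, 201.3]
top 0.44 [302.9, 146.1, 387.2, 210.3]
top 0.62 [421.3, 197.6] [-0.0664 -0.0942 -0.1787]
[268 264] [388 171]
```

View pics/i.png

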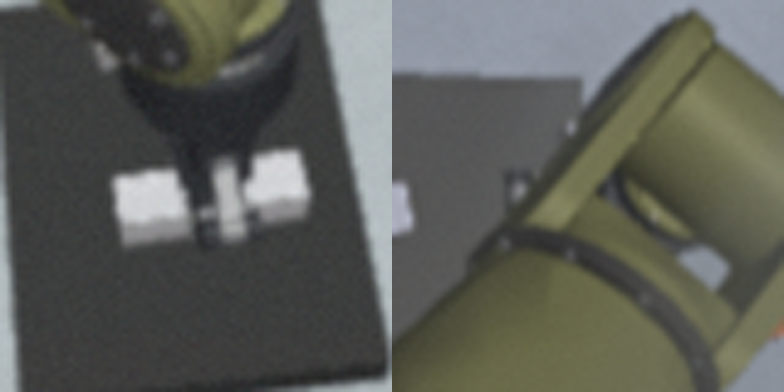

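Holding; load is about 0.45 kg. In the side crop the block ends are at x 117 and 306, with the finger at 227, so the block's middle is about 3 mm to −x of the TCP. Carrying it over now, with the block's underside at 0.16 m, and averaging the wrist moment to check that offset.

Call:
carry_out(moves=[[0, -0.0015, 0.02, 0, 0], [0, -0.0015, 0.0386, 0, 0], [0, -0.0015, 0.0386, 0, 0], [0, -0.0015, 0.0386, 0, 0], [0, -0.0015, 0.0386, 0, 0], [0, -0.0015, 0.0386, 0, 0], [0, -0.0015, 0.0386, 0, 0], [0, -0.0015, 0.0386, 0, 0], [0, -0.0015, 0.0386, 0, 0], [0, -0.0015, 0.0386, 0, 0]])

```text
time_s: 11.75
tcp_pos: [0.5184, -0.0266, 0.3395]
tcp_rot: [0.07, -3.141, -0.0]
contact_force: [1.4, -0.2, -3.1]
finger_gap: 0.0224
gripper_force: 79.3
```

Call:
carry_out(moves=[[0, -0.0015, 0.0386, 0, 0], [0, -0.0015, 0.0386, 0, 0], [0, -0.0015, 0.0386, 0, 0], [0, -0.0015, 0.0386, 0, 0], [0, -0.0015, 0.0386, 0, 0], [0, -0.0015, 0.0386, 0, 0], [0, -0.0015, 0.0386, 0, 0], [0, -0.0015, 0.0386, 0, 0], [0, 0, 0.0186, 0, -0.095], [0, 0, 0, 0, 0]])

```text
time_s: 12.75
tcp_pos: [0.5155, 0.3017, 0.339]
tcp_rot: [0.228, -3.133, -0.0]
contact_force: [0.1, -0.9, -4.4]
finger_gap: 0.0224
gripper_force: 79.4
```

```bash
python3 - <<'E'
from h import *
np.set_printoptions(precision=4,suppress=True)
M=[];F=[];P=[]
for i in range(40):
    c=bot.capture("side");s=bot.get_state();M.append(s["ft_torque"]);F.append(s["contact_force"]);P.append(s["tcp_pos"])
M=np.array(M);F=np.array(F)
print(s["time_s"],np.mean(P,0),s["tcp_rot"],"M",M.mean(0),M.std(0),"F",F.mean(0),F.std(0))
print("com dx",M[:,1].mean()/-F[:,2].mean(),"dy",-M[:,0].mean()/-F[:,2].mean())
b=lambda a,f:cv2.resize(cv2.cvtColor(a,cv2.COLOR_RGB2BGR),None,fx=f,fy=f,interpolation=cv2.INTER_CUBIC)
pickle.dump((c,s),open("c1.pkl","wb"))
for k in("sensor_face","stand"):
  t=bot.capture("top") if k=="stand" else 0
p=s["tcp_pos"]
I=np.hstack([b(c["image"][70:150,205:285],4.9),b(t["image"][137:217,105:185],4.9)])
cv2.imwrite("pics/j.png",I)
E
```

```text
14.75 [0.5161 0.2994 0.3396] [ 0.2193 -3.1339  0.0001] M [-0.0017  0.01    0.0078] [0.0347 0.031  0.0305] F [-0.076   0.1061 -3.8429] [0.495  0.5425 0.506 ]
com dx 0.0026112613309392583 dy 0.0004499914210259572
```

View pics/j.png

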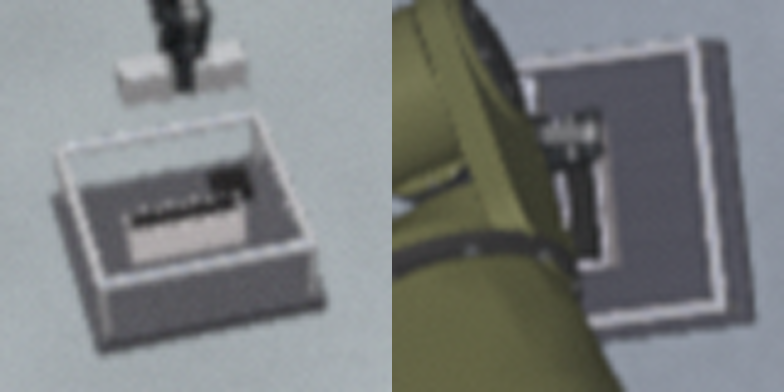

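The block is held level above the stand; block ends are at crop (120,85) and (246,60), the face at (130–243, 215). I'll descend inside the rail to just above the hover height and measure block against face there.

Call:
carry_out(moves=[[0, 0, 0, 0.02, 0], [0, 0, 0, 0.025, 0], [0, 0, 0, 0.025, 0], [0, 0, 0, 0.02, 0], [0, 0, 0, 0.01, 0], [0, 0, 0, 0, 0], [0, 0, 0, 0, 0]])

```text
time_s: 15.5
tcp_pos: [0.5163, 0.2997, 0.2406]
tcp_rot: [-0.219, 3.133, 0.001]
contact_force: [-0.1, 1.2, -2.4]
finger_gap: 0.0225
gripper_force: 79.3
```

```bash
python3 - <<'E'
from h import *
np.set_printoptions(precision=4,suppress=True)
A=[];T=[]
for i in range(16):
    c=bot.capture("side");A.append(c["image"].astype(float))
for i in range(8):
    t=bot.capture("top");T.append(t["image"].astype(float))
s=bot.get_state();print(s["time_s"],s["tcp_pos"],s["tcp_rot"],s["contact_force"])
A=np.mean(A,0);T=np.mean(T,0);pickle.dump((c,t,A,T,s),open("c2.pkl","wb"))
b=lambda a,f:cv2.resize(cv2.cvtColor(a.astype(np.uint8),cv2.COLOR_RGB2BGR),None,fx=f,fy=f,interpolation=cv2.INTER_CUBIC)
cv2.imwrite("pics/k.png",np.hstack([b(A[95:145,215:275],8.0),b(T[160:210,125:160],8.0)]))
E
```

```text
16.7 [0.516  0.2995 0.2397] [-0.2193  3.1339 -0.    ] [-0.4241  0.1437 -3.6217]
```

View pics/k.png

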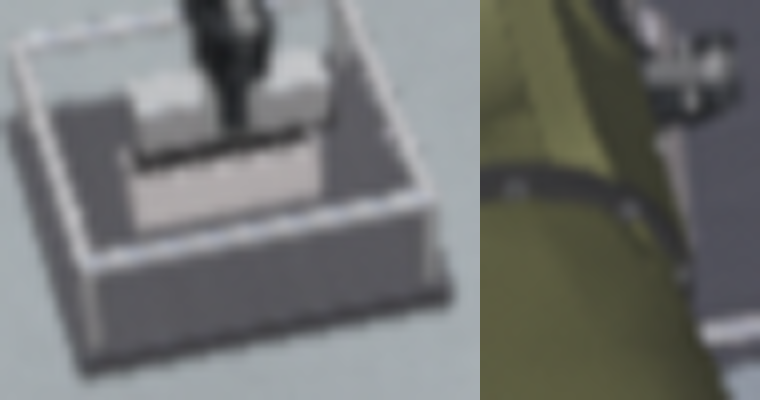

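Side view (average of 16): the block hovers over the pedestal inside the rail. Pedestal front spans crop x 131–321 and block front 137–330, so the block sits a little to +x. I'll get this sub-pixel from brightness profiles.

```bash
cat > prof.py <<'E'
from h import *
from scipy.ndimage import map_coordinates
def run(c,A,s,S=(.5125,.300),yaw=8.0,off=.1787):
    G=A.mean(2); a=np.radians(yaw); ex=np.array([np.cos(a),np.sin(a),0]);ey=np.array([-np.sin(a),np.cos(a),0]);O=np.array([*S,0])
    val=lambda pts:map_coordinates(G,[[p[1] for p in pts],[p[0] for p in pts]],order=1)
    def cross(x,v,lo,hi,sign):
        m=(x>=lo)&(x<=hi);x,v=x[m],v[m];d=np.gradient(cv2.GaussianBlur(v[None].astype(np.float32),(0,0),2)[0])*sign;d=np.clip(d,0,None)
        i=d.argmax();w=slice(max(0,i-6),i+7);return (x[w]*d[w]).sum()/d[w].sum()
    x=np.arange(-.07,.0701,.0005)
    zb=s["tcp_pos"][2]-off
    for nm,zs in(("ped",(.028,.032,.036)),("blk",(zb+.008,zb+.012,zb+.016))):
        L=[];R=[]
        for z in zs:
            v=val([proj(c,O+ex*u-ey*.012+[0,0,z]) for u in x]);L.append(cross(x,v,-.06,-.03,1));R.append(cross(x,v,.03,.06,-1))
        print(nm,"L",np.round(L,4),"R",np.round(R,4),"mid",round((np.mean(L)+np.mean(R))/2,4))
    # along vertical plane y=-.012: height profile at several u
    z=np.arange(.005,.12,.0005)
    for u in(-.035,-.028,-.021,.021,.028,.035):
        v=val([proj(c,O+ex*u-ey*.012+[0,0,q]) for q in z])
        print(u,"ped bottom",round(cross(z,v,.005,.026,1),4),"ped top edge",round(cross(z,v,.032,.056,-1),4),"blk bottom edge",round(cross(z,v,.046,.074,1),4),"expected blk",round(zb,4))
E
python3 - <<'E'
from prof import *
c,t,A,T,s=pickle.load(open("c2.pkl","rb")); run(c,A,s)
C=c
# dy->apparent z at this view
o=-C["R"].T@C["t"]; d=np.array([.5125,.288,.05])-o; print("apparent dz per dy", -d[2]/d[1])
E
```

```text
ped L [-0.0431 -0.0432 -0.044 ] R [0.0471 0.0472 0.0472] mid 0.0019
blk L [-0.036  -0.0366 -0.0383] R [0.0514 0.0518 0.0521] mid 0.0074
-0.035 ped bottom 0.021 ped top edge 0.0515 blk bottom edge 0.0649 expected blk 0.061
-0.028 ped bottom 0.02 ped top edge 0.0529 blk bottom edge 0.0641 expected blk 0.061
-0.021 ped bottom 0.0188 ped top edge 0.0523 blk bottom edge 0.063 expected blk 0.061
0.021 ped bottom 0.0214 ped top edge 0.0523 blk bottom edge 0.0649 expected blk 0.061
0.028 ped bottom 0.0211 ped top edge 0.0529 blk bottom edge 0.0649 expected blk 0.061
0.035 ped bottom 0.0198 ped top edge 0.053 blk bottom edge 0.0642 expected blk 0.061
apparent dz per dy 0.8490833084518637
```

The block is about 5.5 mm too far along stand +x and about 1–2 mm towards −y; yaw matches within about 1°. Correcting these and lowering to hover height.

Call:
carry_out(moves=[[0, 0.002, 0.001, 0, 0], [0, 0.0035, 0, 0, 0], [0, 0, 0, 0.004, 0], [0, 0, 0, 0.0035, 0], [0, 0, 0, 0, 0], [0, 0, 0, 0, 0], [0, 0, 0, 0, 0]])

```text
time_s: 17.4
tcp_pos: [0.5105, 0.2998, 0.2322]
tcp_rot: [-0.219, 3.134, 0.0]
contact_force: [-0.4, 0.5, -3.8]
finger_gap: 0.0219
gripper_force: 79.4
```

```bash
python3 - <<'E'
from prof import *
A=[];P=[]
for i in range(24):
    c=bot.capture("side");A.append(c["image"].astype(float));s=bot.get_state();P.append(s["tcp_pos"])
print(s["time_s"],np.mean(P,0),s["contact_force"],s["finger_gap"],s["tcp_rot"]);s["tcp_pos"]=np.mean(P,0)
run(c,np.mean(A,0),s)
E
```

```text
18.6 [0.51044811 0.2997622  0.23220736] [-0.28846512  0.24592104 -3.462244  ] 0.022138556699365135 [-2.19308208e-01  3.13391856e+00  8.51617946e-06]
ped L [-0.0432 -0.0432 -0.0436] R [0.0471 0.0472 0.0471] mid 0.0019
blk L [-0.0479 -0.0478 -0.0475] R [0.0468 0.0467 0.0467] mid -0.0005
-0.035 ped bottom 0.021 ped top edge 0.0509 blk bottom edge 0.0608 expected blk 0.0535
-0.028 ped bottom 0.02 ped top edge 0.0495 blk bottom edge 0.0594 expected blk 0.0535
-0.021 ped bottom 0.0188 ped top edge 0.0519 blk bottom edge 0.062 expected blk 0.0535
0.021 ped bottom 0.0192 ped top edge 0.0519 blk bottom edge 0.0618 expected blk 0.0535
0.028 ped bottom 0.021 ped top edge 0.0505 blk bottom edge 0.0608 expected blk 0.0535
0.035 ped bottom 0.0198 ped top edge 0.0527 blk bottom edge 0.0594 expected blk 0.0535
```

Call:
carry_out(moves=[[0, -0.001, 0, 0, 0], [0, 0, 0, 0, 0], [0, 0, 0, 0, 0]])

```text
time_s: 18.9
tcp_pos: [0.5115, 0.2999, 0.2322]
tcp_rot: [-0.219, 3.134, 0.0]
contact_force: [0.4, -0.2, -4.6]
finger_gap: 0.022
gripper_force: 79.4
```

```bash
cat > m.py <<'E'
from prof import *
A=[];P=[]
for i in range(8):
    c=bot.capture("side");A.append(c["image"].astype(float));s=bot.get_state();P.append(s["tcp_pos"])
print(s["time_s"],np.mean(P,0),s["contact_force"]);s["tcp_pos"]=np.mean(P,0)
run(c,np.mean(A,0),s)
E
python3 m.py
```

```text
19.3 [0.51142141 0.29990699 0.23218369] [-0.16892277 -0.57565971 -3.92348009]
ped L [-0.0432 -0.0432 -0.0444] R [0.0471 0.0471 0.0472] mid 0.0018
blk L [-0.0479 -0.0481 -0.0476] R [0.0477 0.0478 0.0477] mid -0.0001
-0.035 ped bottom 0.021 ped top edge 0.0509 blk bottom edge 0.0608 expected blk 0.0535
-0.028 ped bottom 0.02 ped top edge 0.0495 blk bottom edge 0.0595 expected blk 0.0535
-0.021 ped bottom 0.0188 ped top edge 0.0519 blk bottom edge 0.062 expected blk 0.0535
0.021 ped bottom 0.0218 ped top edge 0.0519 blk bottom edge 0.0618 expected blk 0.0535
0.028 ped bottom 0.021 ped top edge 0.0505 blk bottom edge 0.0608 expected blk 0.0535
0.035 ped bottom 0.0198 ped top edge 0.0527 blk bottom edge 0.0597 expected blk 0.0535
```

Call:
carry_out(moves=[[0, -0.0015, 0, -0.002, 0], [0, 0, 0, 0, 0], [0, 0, 0, 0, 0]])

```text
time_s: 19.6
tcp_pos: [0.513, 0.3001, 0.2343]
tcp_rot: [-0.219, 3.134, 0.0]
contact_force: [-0.1, 0.7, -4.0]
finger_gap: 0.0222
gripper_force: 79.4
```

```bash
python3 m.py
```

```text
20.0 [0.51289889 0.30010802 0.23415842] [-0.07081545 -0.89835126 -3.85028516]
ped L [-0.0432 -0.0432 -0.0436] R [0.0471 0.0472 0.0471] mid 0.0019
blk L [-0.0484 -0.0484 -0.0394] R [0.0481 0.0481 0.048 ] mid 0.0013
-0.035 ped bottom 0.021 ped top edge 0.0508 blk bottom edge 0.0605 expected blk 0.0555
-0.028 ped bottom 0.02 ped top edge 0.0496 blk bottom edge 0.0603 expected blk 0.0555
-0.021 ped bottom 0.0188 ped top edge 0.052 blk bottom edge 0.0622 expected blk 0.0555
0.021 ped bottom 0.0188 ped top edge 0.0519 blk bottom edge 0.062 expected blk 0.0555
0.028 ped bottom 0.0211 ped top edge 0.0505 blk bottom edge 0.0604 expected blk 0.0555
0.035 ped bottom 0.0198 ped top edge 0.053 blk bottom edge 0.0631 expected blk 0.0555
```

Call:
carry_out(moves=[[0, 0.002, 0, 0.002, 0], [0, 0, 0, 0, 0], [0, 0, 0, 0, 0], [0, 0, 0, 0, 0], [0, 0, 0, 0, 0], [0, 0, 0, 0, 0]])

```text
time_s: 20.6
tcp_pos: [0.511, 0.2998, 0.2322]
tcp_rot: [-0.219, 3.134, 0.0]
contact_force: [-0.2, -0.2, -4.2]
finger_gap: 0.0222
gripper_force: 79.4
```

```bash
python3 -c "
from plant import bot
s=bot.get_state();print(s['time_s'],s['tcp_pos'],s['joint_velocities'],s['contact_force'],s['gripper_force']);print(bot.hand_in())"
```

```text
20.6 [0.51096268 0.29983357 0.23224085] [-3.77774628e-04 -6.04134663e-04 -1.47958989e-03 -5.40386466e-05
 -9.85627954e-04  1.28987644e-04] [-0.20664014 -0.22219447 -4.16598999] 79.3655776977539
the job is handed in; nothing more can be done
None
```

I shut the lid against its stop, then carried the long steel block over the case and rail; it was handed in at 20.6 s, held still about 8 mm above the sensor face, centred to about 2 mm and lined up to about 1° by my camera measurements (no verdict was returned).

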